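Barrel onto the sloped inspection cradle

ROBOT

A 6-joint arm with a two-finger parallel gripper is mounted at the origin on the work surface. World frame = base frame: x ahead of the robot, y to its left, z up, the work surface at z = 0. Lengths are in m, angles in rad, forces in N, time in s.
With the tool pointing down it reaches from about 0.35 to 0.875 m from the base axis. Payload 4.2 kg.
Tool frame: the origin (TCP) lies at the very end of the fingers, on their centre line; the grasp point (between the pads) lies 19 mm behind it (arm.pinch_z is the distance from the TCP to the grasp point, in m); y points along the fingers, z is the direction in which the jaws open and shut, and the axes are right-handed (so a half turn about y gives the same grasp; the last joint's range is limited). The gripper opens to 85 mm and grips with 20 to 120 N. Pads are 22 mm wide; open, the fingers measure 114 mm over their backs; the gripper's body (76 mm by 85 mm) begins 54 mm behind the grasp point. The pads swing forward as they close: fully open they stand 13 mm farther back than shut.
Start: joints at [0.259, 0.385, 0.008, 0, -1.194, -0.259], TCP at [0.625, 0, 0.231] pointing down, gripper open.
Joint ranges: [-3.14, 3.14], [-1.21, 2.06], [-1.07, 1.41], [-3.16, 2.05], [-2.99, -0.16], [-3.1, 3.1]. Speed limits (rad/s): [2.79, 2.79, 3.14, 3.14, 3.14, 3.14].

INTERFACE

Orientations are given as a 3x3 rotation matrix whose columns are the frame's x, y, z axes.
In Python, from cell import arm gives the robot as it stands. The module is installed in compiled form; this text tells all that it offers.
- The arm moves only by the tool send_rows, never from a script. Its argument "motion" is one flat list of numbers, 5 for each row, row after row: the finger opening in m, from 0 to 0.0854, then the shift along the tool's x, y, z in m, then the turn about the tool's y in rad. A call has exactly 5 rows; each row is the pose to reach, as a shift and turn from the pose commanded when the call began, along the tool's axes at that moment; what a row does not reach only later rows make up. A row lasts 1/10 s, in which the tool goes at most 50 mm and 8.59 degrees, less where a joint would pass 70% of its speed; a pose out of reach is approached as far as the arm can. A call with a gripper value outside its range is refused whole. The fingers move at their own pace and stop on an object; "squeeze" is the grip in N (left out, the last holds). Time passes only in rows, so rows that repeat a pose let the fingers close, or fill a call up. It gives the time, the measured TCP pose, the force and the opening at its end, in the units of the state.
- arm.state(): the state, without advancing time (a new reading comes with each control period).
- arm.capture(name): name is "scene" or "side" or "wrist"; returns a dict with "frame" (384x512x3 uint8, red, green, blue), "range_z" (384x512 float32, m along the optical axis (not along the pixel's ray), 0 where there is no reading), "intrinsics" (3x3 intrinsics, pixels), "dist" ([k1, k2, p1, p2, k3] as OpenCV has them; the pictures are not rectified), "position" and "attitude" of the camera in the world. Camera axes: x right, y down, z forward; pixel columns grow to the right and rows downward; lengths in m; the calibration is good to about 2 mm. A picture is of the moment at which its call begins.
- arm.job_done(): hands the job in, once; it reports no verdict.
The state is a dict: "clock": time; "q": joint angles; "joint_velocities": joint speeds; "joint_efforts": joint torques, N m; "eef_pos": TCP position; "orientation": TCP orientation; "wrist_force": force on the tool from outside, world axes, zero at the start; "wrist_torque": the same for the moment, N m; "grip_width": finger opening in m.
Only numpy, scipy, OpenCV 4.12 (cv2) and the standard library are available. Lean on these libraries where they do the work, as an engineer would, in place of code of your own. Each camera call takes 0.05 s, during which the arm holds its last target. There are 200 camera calls.

TASK

The octagonal metal barrel has been pushed in under the low grey riser with only its red end showing. Draw it out, lay it down on the green mat and let go; then pick it up again and lay it in the two blue V-blocks of the sloped cradle (there is finger room only between the blocks), red end uphill, and push it down the slope until the brass spigot is inside its bore and its plain end is home against the shoulder. Let go, and leave the jar, the screwdriver and the small tin where they are.

Things in the scene. Friction and masses are not known exactly. Their poses are not given: they have to be found in the camera images.
- barrel: Loose octagonal aluminium tube, 190 long, 28 across the flats, straight 20 bore open at both ends, about 0.16 kg. Origin at the middle of its length on its axis (14 above the surface when it lies on a flat). Its x axis runs along the tube towards the red end; the last 40 at that end are red. At the start it lies on the bench, partly under the riser, with about 50 of the red end showing.
- red_end (a point): Centre of the barrel's red end face, 95 from its middle.
- plain_end (a point): Centre of the barrel's plain end face, 95 from its middle.
- riser: Fixed low grey sheet-metal shelf, 170 deep (x) by 170 wide (y), top 54 high, 48 clear beneath; closed at the back and both sides, open at its -x side, from which the red end sticks out. Origin at the centre of its footprint on the bench. It cannot be moved.
- mat: Fixed green mat, 250 (x) by 180 (y), 4 thick; origin at the centre of its underside, on the bench.
- bed: Sloped part of the fixed cradle: two blue 90-degree V-blocks in line, 66 wide, on posts over a dark base 240 by 100 by 12. Origin on the axis of a barrel lying in the Vs, where its middle is when fully home, 82 above the bench. x: uphill along the 15 degree slope; z: square to the slope, upward. The lower block runs from x = -95 to -48, the upper from 48 to 112.
- upper_v (a point): On the bed's axis in the middle of the upper V-block (x = 80). Both blocks' tops stand 4 above the axis, so fingers cannot straddle the barrel over a block: only in the 96 wide gap between the blocks, which is free down to the base.
- shoulder (a point): Where the bed's axis meets the shoulder (x = -95): a blue wall 10 thick, 66 wide, top 10 above the axis, closing the lower end. The spigot points uphill from it.
- spigot_tip (a point): Tip of the brass spigot, on the bed's axis at x = -75: 20 long from the shoulder, 15 diameter, tapering to 7 over its last 8. The barrel must be laid with its plain end uphill of this tip, then slid down over it.
- jar: Bystander: open glass jar, 64 diameter, 70 high; origin at the centre of its underside.
- driver: Bystander: screwdriver with a yellow handle, 160 long, lying on the bench.
- tin: Bystander: small round copper-coloured tin with a pale lid, 52 diameter, 30 high, standing on the rear of the riser.
Mind the look-alikes: they are no part of the job. Several things have the shape of the barrel; the one meant has the colours described above.

How it is judged:
By the outcome, as a careful person would: the job done as asked, in the order asked, and still so for the second after the job is handed in, with the robot touching nothing.
It also fails if it takes over 56 s, if anything falls off the work surface, if the arm or the gripper's body presses on something with over 40 N, if the wrist force passes 120 N, or if a joint passes its speed limit or range.

## Working session

There is one attempt and no reset: what is moved stays moved. The work goes in short steps, Python scripts to look and compute and a tool call to move; the robot and the scene stay as the last step left them, time stands still between calls to the robot, and variables do not carry over. Pictures are saved under pics/ and viewed, about 8 in all and at most 12, crops included, and the job is handed in when it is done.

Besides the shell and the picture viewer there is one more tool, called after ">>>" as a command line: name --argument value ..., lists and objects as JSON in quotes. send_rows: Moves the arm, as the interface text tells. Its arguments: {"type":"object","properties":{"motion":{"type":"array","items":{"type":"number"}},"squeeze":{"type":"number"}},"required":["motion"]}

```bash
mkdir -p pics
cat > h.py <<'E'
import numpy as np, cv2, pickle
from cell import arm
np.set_printoptions(precision=4, suppress=True)
def cap(n):
    c=arm.capture(n); c={k:np.array(v) for k,v in c.items()}; pickle.dump(c,open(f'{n}.pkl','wb')); return c
def load(n): return pickle.load(open(f'{n}.pkl','rb'))
def save(c,fn,box=None,s=1):
    f=c['frame'][...,::-1]
    if box: u0,v0,u1,v1=box; f=f[v0:v1,u0:u1]
    cv2.imwrite('pics/'+fn,cv2.resize(f,None,fx=s,fy=s,interpolation=cv2.INTER_CUBIC))
def rays(c,uv):
    p=cv2.undistortPoints(np.array(uv,float).reshape(-1,1,2),c['intrinsics'],c['dist'])[:,0]
    return np.c_[p,np.ones(len(p))]
def depth(c,uv,r=1):
    out=[]
    for u,v in uv:
        w=c['range_z'][int(v)-r:int(v)+r+1,int(u)-r:int(u)+r+1]; w=w[w>0]; out.append(np.median(w) if len(w) else np.nan)
    return (rays(c,uv)*np.array(out)[:,None])@c['attitude'].T+c['position']
def atz(c,uv,z):
    d=rays(c,uv)@c['attitude'].T; return c['position']+d*((z-c['position'][2])/d[:,2])[:,None]
def cloud(c):
    h,w=c['range_z'].shape; v,u=np.mgrid[:h,:w]; uv=np.c_[u.ravel(),v.ravel()]
    P=(rays(c,uv)*c['range_z'].ravel()[:,None])@c['attitude'].T+c['position']
    return P.reshape(h,w,3)
def st():
    s=arm.state(); R=np.array(s['orientation'])
    print('t',s['clock'],'tcp',np.array(s['eef_pos']),'F',np.array(s['wrist_force']),'w',s['grip_width']); print(R); print('q',np.array(s['q'])); return s
E
python3 - <<'E'
from h import *
s=st(); print(arm.pinch_z)
for n in('scene','side'):
    c=cap(n); save(c,n+'1.png',s=1.5); print(n,c['position'],c['attitude'].tolist())
E
```

```text
t 0.0 tcp [0.6244 0.     0.2302] F [-0.6846 -0.0601  0.878 ] w 0.0852744475372875
[[ 0.0002 -0.0022 -1.    ]
 [ 1.     -0.0001  0.0002]
 [-0.0001 -1.      0.0022]]
q [ 0.2586  0.3855  0.0066 -0.0005 -1.194  -0.2586]
0.0187
scene [1.5338 1.0353 1.1384] [[-0.664881035189032, 0.4715874074130067, -0.5792568741201437], [0.7468641720101489, 0.4080201468503338, -0.5250842487942547], [-0.011274644719722341, -0.7817447645707074, -0.6234965961837586]]
side [ 0.4171 -0.9139  0.8571] [[0.9867677462297682, -0.11047607202689685, 0.11867793607125049], [-0.16068764845229394, -0.5685706712274624, 0.8067879965981304], [-0.021653975050690118, -0.815182451558828, -0.5787993400437178]]
```

View pics/scene1.png

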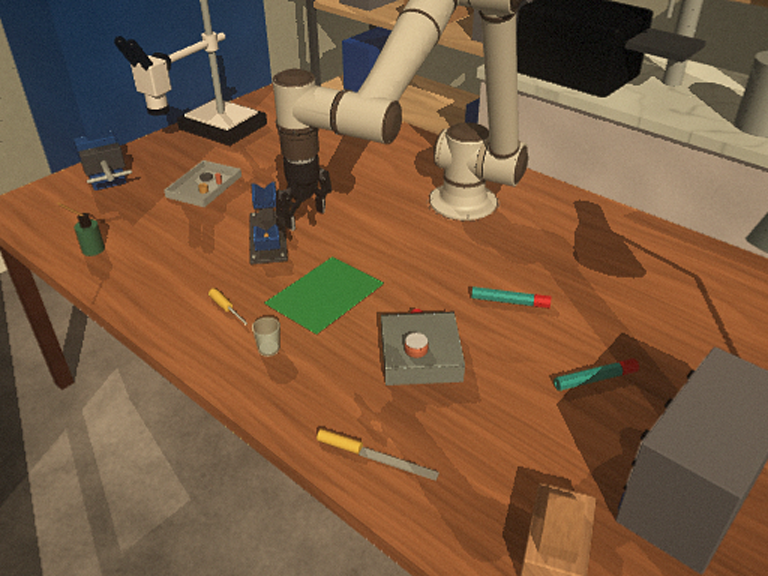

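View pics/side1.png

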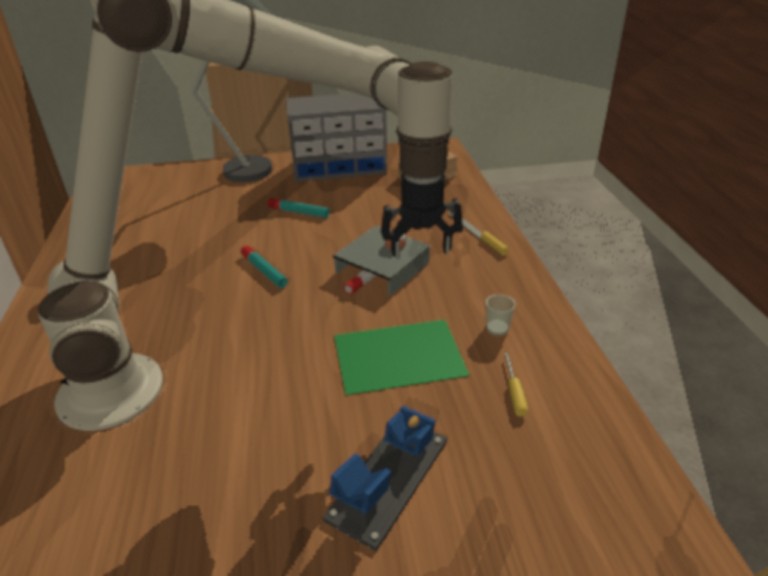

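Run:
```python
from h import *
c=load('side'); 
a=c['frame'][265:375,205:310]; b=c['frame'][150:205,210:300]
a=cv2.resize(a,None,fx=4.5,fy=4.5,interpolation=cv2.INTER_CUBIC); b=cv2.resize(b,None,fx=3.4,fy=3.4,interpolation=cv2.INTER_CUBIC)
o=np.zeros((a.shape[0],a.shape[1]+b.shape[1],3),np.uint8); o[:,:a.shape[1]]=a; o[:b.shape[0],a.shape[1]:]=b
cv2.imwrite('pics/side_crop.png',o[...,::-1]); print(o.shape)
P=cloud(c); f=cv2.cvtColor(c['frame'],cv2.COLOR_RGB2HSV)
m=(f[...,0]>45)&(f[...,0]<75)&(f[...,1]>120)&(P[...,2]>-.02)&(P[...,2]<.03)
n,l,stt,_=cv2.connectedComponentsWithStats(m.astype(np.uint8)); k=1+np.argmax(stt[1:,4]); q=P[l==k]; print('mat',np.median(q,0),cv2.minAreaRect(q[:,:2].astype(np.float32)))
g=lambda u,v:(u/1.5,v/1.5)
print('red end/white',depth(c,[g(353,284),g(360,278),g(372,275)]))
print('riser corners',depth(c,[g(338,257),g(390,277),g(428,245)]))
print('blocks',depth(c,[g(440,436),g(331,512),g(375,542)]))
```

```text
(495, 778, 3)
mat [ 0.5754 -0.015   0.0044] ((0.5775563716888428, -0.007326200604438782), (0.24239076673984528, 0.17348803579807281), 2.141638994216919)
red end/white [[0.515  0.2265 0.0253]
 [0.5348 0.251  0.0227]
 [0.5664 0.2708 0.0135]]
riser corners [[0.4896 0.3077 0.0519]
 [0.5998 0.2039 0.0498]
 [0.7161 0.3201 0.0506]]
blocks [[ 0.6126 -0.2354  0.0105]
 [ 0.4086 -0.3529  0.0129]
 [ 0.4691 -0.4139  0.0118]]
```

View pics/side_crop.png

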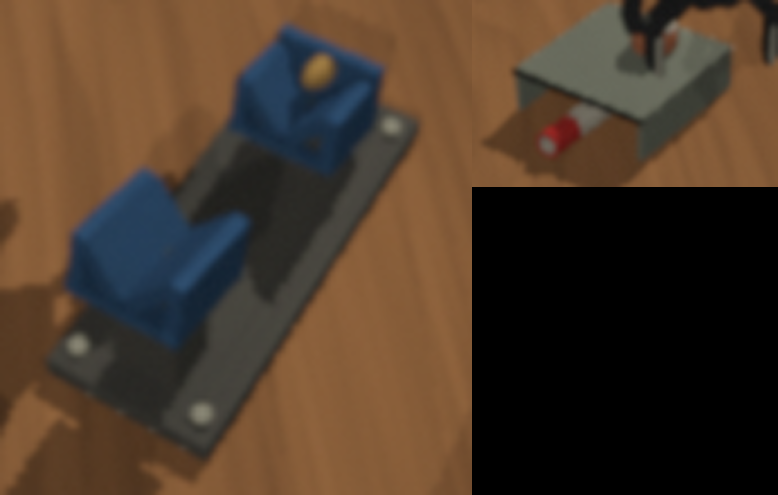

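>>> send_rows --motion '[0.085,0.03,0,0.02,0.14,0.085,0.08,0,0.04,0.29,0.085,0.12,0,0.07,0.44,0.085,0.16,0,0.1,0.59,0.085,0.19,0,0.11,0.74]'

```text
clock: 0.6
eef_pos: [0.5145, 0.1879, 0.2311]
orientation: [[0.644, -0.001, -0.765], [0.765, -0.0, 0.644], [-0.001, -1.0, 0.001]]
wrist_force: [1.0, 0.5, 0.7]
grip_width: 0.0853
```

Run:
```python
from h import *
st(); c=cap('wrist'); print(c['position'],c['attitude']); save(c,'w1.png',s=1.5)
cap('side')
```

```text
t 0.6 tcp [0.5145 0.1879 0.2311] F [0.9642 0.5004 0.688 ] w 0.08530907790153405
[[ 0.6438 -0.0011 -0.7652]
 [ 0.7652 -0.0003  0.6438]
 [-0.001  -1.      0.0006]]
q [ 0.6461  0.2543 -0.1827 -0.0005 -1.1349 -1.3453]
[0.465  0.1288 0.3744] [[-0.7653  0.6139  0.1934]
 [ 0.6436  0.7297  0.2308]
 [ 0.0005  0.3011 -0.9536]]
```

View pics/w1.png

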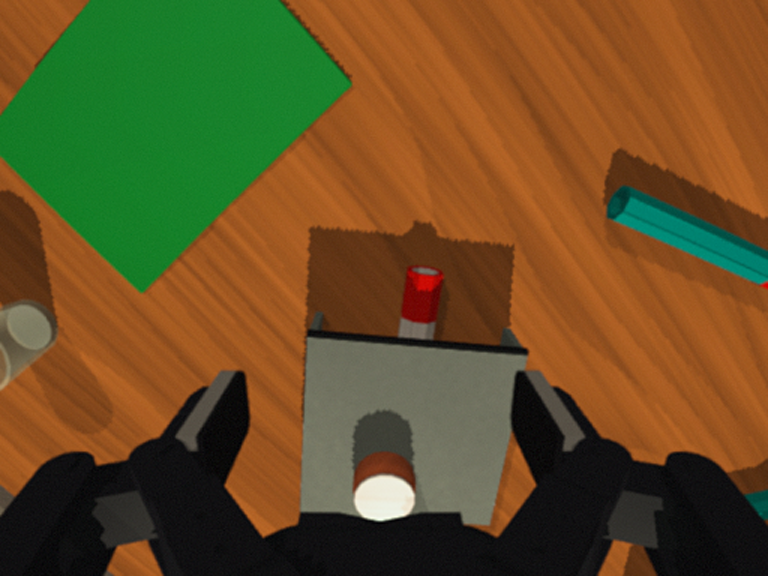

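```bash
python3 - <<'E'
from h import *
c=load('wrist'); P=cloud(c); f=cv2.cvtColor(c['frame'],cv2.COLOR_RGB2HSV)
m=((f[...,0]<6)|(f[...,0]>172))&(f[...,1]>180); m[:170]=0; m[230:]=0
q=P[m]; print(len(q), 'z pct',np.percentile(q[:,2],[5,50,95,99]))
t=q[q[:,2]>.022]; 
mm=t.mean(0); U,S,V=np.linalg.svd(t[:,:2]-mm[:2]); print('top',mm,'dir',V[0],S)
# white-ish barrel just after red
g=lambda u,v:(u/1.5,v/1.5)
print('edges z=.02',atz(c,[g(406,285),g(442,287),g(400,333),g(436,336),g(403,320),g(437,322)],.014+.0058))
print('riser front edge',atz(c,[g(310,333),g(527,352)],.054), depth(c,[g(316,340),g(522,357)]))
B=[]
for v in range(186,224):
    u=np.where(((f[v,255:305,2]>60)))[0]
d=np.array([.68,.73]);
E
python3 - <<'E'
import sys; sys.path.insert(0,'.')
import os; os.chdir('.')
from h import *
c=load('wrist'); save(c,'w1c.png',box=(250,165,320,240),s=8)
E
```

```text
812 z pct [0.0134 0.0272 0.0297 0.0304]
top [0.5138 0.2412 0.0276] dir [ 0.8203 -0.572 ] [0.4551 0.3186]
edges z=.02 [[0.5194 0.2267 0.0198]
 [0.4982 0.2467 0.0198]
 [0.5495 0.256  0.0198]
 [0.5283 0.2775 0.0198]
 [0.5403 0.2486 0.0198]
 [0.5199 0.2681 0.0198]]
riser front edge [[0.5932 0.2002 0.054 ]
 [0.4768 0.3192 0.054 ]] [[0.5935 0.2072 0.0544]
 [0.4821 0.3197 0.0547]]
```

View pics/w1c.png

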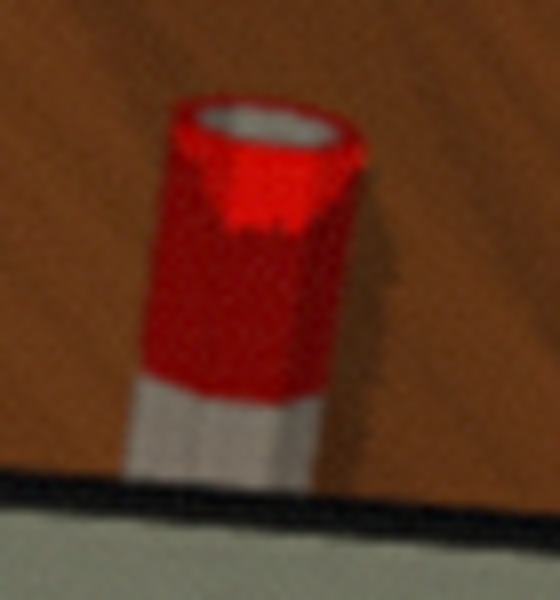

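Run:
```python
from h import *
c=load('wrist')
px=np.array([[180,140],[362,160],[143,375],[326,390],[127,478],[310,490]])/8+[250-.44,165-.44]
p=atz(c,px,.0198)[:,:2]; print(p); m=(p[::2]+p[1::2])/2; print('axis pts',m); d=m[0]-m[2]; print('yaw deg to red',np.degrees(np.arctan2(d[1],d[0])),'width', np.linalg.norm(p[::2]-p[1::2],axis=1),'red len',np.linalg.norm(m[0]-m[1]))
for e in (p[0]-p[4],p[1]-p[5]): print(np.degrees(np.arctan2(e[1],e[0])))
```

```text
[[0.5118 0.2201]
 [0.4929 0.2401]
 [0.5399 0.2457]
 [0.5198 0.2658]
 [0.5527 0.2574]
 [0.5321 0.2775]]
axis pts [[0.5024 0.2301]
 [0.5298 0.2558]
 [0.5424 0.2675]]
yaw deg to red -136.97278598436827 width [0.0276 0.0285 0.0288] red len 0.03759303046874565
-137.59198925467058
-136.3402182552637
```

>>> send_rows --motion '[0.085,0.02,0.03,0.015,0.12,0.085,0.049,0.06,0.033,0.12,0.085,0.049,0.1,0.033,0.12,0.085,0.049,0.14,0.033,0.12,0.085,0.049,0.16,0.033,0.12]'

```text
clock: 1.2
eef_pos: [0.5204, 0.2442, 0.0671]
orientation: [[0.727, -0.006, -0.687], [0.687, -0.004, 0.727], [-0.007, -1.0, 0.001]]
wrist_force: [-1.3, -0.2, -0.5]
grip_width: 0.0855
```

Run:
```python
from h import *
st(); c=cap('wrist'); save(c,'w2.png',s=1.2)
```

```text
t 1.2 tcp [0.5204 0.2442 0.0671] F [-1.2532 -0.1881 -0.4504] w 0.08545658264794424
[[ 0.7268 -0.0058 -0.6869]
 [ 0.6868 -0.004   0.7268]
 [-0.007  -1.      0.0011]]
q [ 0.72    0.4719 -0.3153 -0.0012 -0.7906 -1.5328]
```

View pics/w2.png

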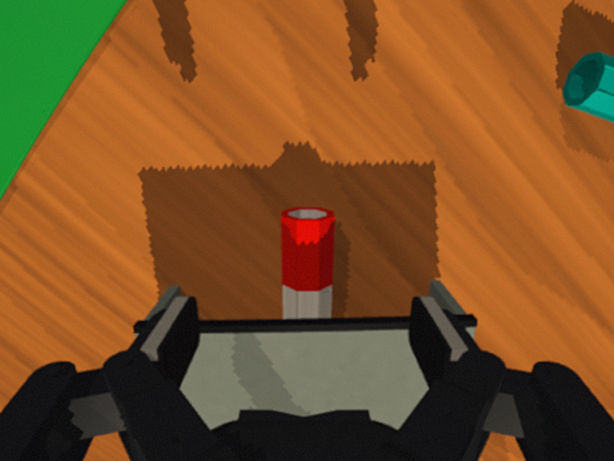

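>>> send_rows --motion '[0.085,0,0.03,0,0,0.085,0,0.05,0,0,0.085,0,0.06,0,0,0.085,0,0.063,0,0,0.04,0,0.063,0,0]' --squeeze 50

```text
clock: 1.75
eef_pos: [0.5229, 0.246, 0.0088]
orientation: [[0.727, 0.001, -0.687], [0.687, 0.0, 0.727], [0.001, -1.0, -0.0]]
wrist_force: [-0.0, 1.2, -0.3]
grip_width: 0.0725
```

>>> send_rows --motion '[0,0,0,0,0,0,0,0,0,0,0,0,0,0,0,0,0,0,0,0,0,0,0,0,0]'

```text
clock: 2.25
eef_pos: [0.523, 0.2464, 0.0095]
orientation: [[0.726, 0.002, -0.687], [0.687, 0.001, 0.726], [0.002, -1.0, -0.0]]
wrist_force: [-1.0, 0.3, 6.0]
grip_width: 0.0267
```

>>> send_rows --motion '[0.045,0,0,0,0,0.045,0,0,0,0,0.045,0,0.003,0,0,0.045,0,0.006,0,0,0.045,0,0.006,0,0]'

```text
clock: 2.75
eef_pos: [0.5219, 0.2455, 0.0015]
orientation: [[0.727, -0.001, -0.687], [0.687, -0.001, 0.727], [-0.002, -1.0, 0.0]]
wrist_force: [-0.8, -0.4, 0.8]
grip_width: 0.0449
```

>>> send_rows --motion '[0,0,0,0,0,0,0,0,0,0,0,0,0,0,0,0,0,0,0,0,0,0,0,0,0]'

```text
clock: 3.25
eef_pos: [0.5224, 0.2459, 0.0023]
orientation: [[0.727, 0.0, -0.687], [0.687, 0.0, 0.727], [0.0, -1.0, 0.0]]
wrist_force: [0.2, 0.4, -1.9]
grip_width: 0.0268
```

>>> send_rows --motion '[0,0,-0.003,0,0,0,-0.03,-0.004,0,0,0,-0.065,-0.004,0,0,0,-0.1,-0.004,0,0,0,-0.135,-0.004,0,0]' --squeeze 80

```text
clock: 3.75
eef_pos: [0.4231, 0.152, 0.0064]
orientation: [[0.727, -0.0, -0.687], [0.687, -0.0, 0.727], [-0.001, -1.0, 0.0]]
wrist_force: [-1.5, 0.2, -1.3]
grip_width: 0.0263
```

>>> send_rows --motion '[0,-0.025,0,0,0,0,-0.03,-0.01,0,0,0,-0.03,-0.03,0,0,0,-0.03,-0.055,0,0,0,-0.03,-0.08,0,0]'

```text
clock: 4.25
eef_pos: [0.4031, 0.1329, 0.0879]
orientation: [[0.726, 0.001, -0.687], [0.687, 0.0, 0.726], [0.001, -1.0, -0.0]]
wrist_force: [0.6, 0.3, -0.8]
grip_width: 0.0262
```

Run:
```python
from h import *
st(); c=cap('wrist'); d=cap('side')
a=c['frame']; b=d['frame'][120:312,180:436]; b=cv2.resize(b,(512,384)); o=np.hstack([a,b]); cv2.imwrite('pics/m3.png',cv2.resize(o,(800,300))[...,::-1])
```

```text
t 4.25 tcp [0.4031 0.1329 0.0879] F [ 0.5833  0.2759 -0.8256] w 0.026225793235689007
[[ 0.7265  0.0007 -0.6872]
 [ 0.6872  0.0003  0.7265]
 [ 0.0008 -1.     -0.0003]]
q [ 0.7048  0.2233 -0.6597  0.0003 -0.687  -1.5182]
```

View pics/m3.png

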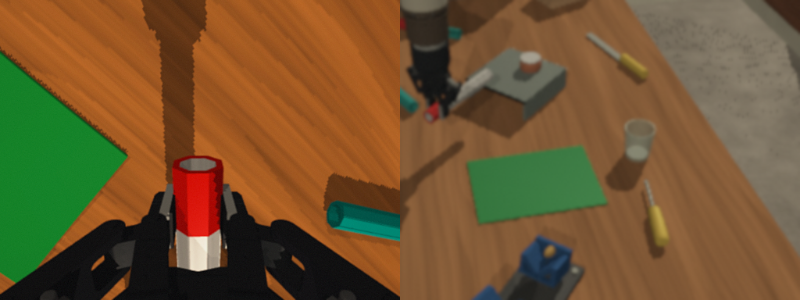

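Run:
```python
from h import *
c=load('side'); P=cloud(c); f=cv2.cvtColor(c['frame'],cv2.COLOR_RGB2HSV)
print('jar',depth(c,[(498/1.5,302/1.5),(498/1.5,325/1.5)]))
m=(f[...,0]>45)&(f[...,0]<75)&(f[...,1]>120)&(abs(P[...,2]-.004)<.012); q=P[m]
print('mat',cv2.minAreaRect(q[:,:2].astype(np.float32)),np.median(q,0))
# blue blocks
m=(f[...,0]>100)&(f[...,0]<125)&(f[...,1]>110); w=(P[...,0]>.35)&(P[...,0]<.68)&(P[...,1]<-.15)&(P[...,1]>-.5)&(P[...,2]>0.015)
q=P[m&w]; print('blue',len(q),q.min(0),q.max(0))
b=P[w&(abs(P[...,2]-.0)>0)]; print(len(b))
# base plate
g=(f[...,2]<90)&(f[...,1]<110)&(P[...,0]>.35)&(P[...,0]<.68)&(P[...,1]<-.15)&(P[...,1]>-.5)&(abs(P[...,2]-.012)<.006)
q2=P[g]; print('base',len(q2),cv2.minAreaRect(q2[:,:2].astype(np.float32)))
```

```text
jar [[0.8145 0.0673 0.0495]
 [0.7993 0.0153 0.0297]]
mat ((0.5777103900909424, -0.007807962596416473), (0.24254772067070007, 0.17264702916145325), 1.6010252237319946) [ 0.5756 -0.015   0.0044]
blue 1479 [ 0.4131 -0.4077  0.0315] [ 0.5943 -0.2076  0.1165]
1999
base 1921 ((0.508359432220459, -0.3007906675338745), (0.24010832607746124, 0.09935484081506729), 49.26015853881836)
```

>>> send_rows --motion '[0,-0.008,0,-0.044,0,0,-0.016,0,-0.088,0,0,-0.024,0,-0.132,0,0,-0.032,0,-0.177,0,0,-0.041,0,-0.221,0]'

```text
clock: 4.85
eef_pos: [0.5257, -0.0578, 0.0859]
orientation: [[0.727, -0.0, -0.687], [0.687, -0.0, 0.727], [-0.0, -1.0, 0.0]]
wrist_force: [1.2, 1.0, -0.5]
grip_width: 0.0263
```

>>> send_rows --motion '[0,0,0.03,0,0,0,0,0.055,0,0,0,0,0.07,0,0,0,0,0.077,0,0,0,0,0.079,0,0]'

```text
clock: 5.35
eef_pos: [0.5243, -0.0563, 0.0065]
orientation: [[0.727, -0.002, -0.687], [0.687, -0.0, 0.727], [-0.002, -1.0, 0.001]]
wrist_force: [-0.1, 0.0, -0.1]
grip_width: 0.0264
```

Lower a touch to contact, then release and rise for a view.

>>> send_rows --motion '[0,0,0.001,0,0,0,0,0.001,0,0,0.05,0,0.001,0,0,0.06,0,0.001,0,0,0.06,0,0.001,0,0]'

```text
clock: 5.85
eef_pos: [0.525, -0.0561, 0.0069]
orientation: [[0.727, 0.002, -0.687], [0.687, 0.0, 0.727], [0.001, -1.0, -0.001]]
wrist_force: [-0.9, 0.2, -0.3]
grip_width: 0.0602
```

>>> send_rows --motion '[0.07,0,-0.02,0,0,0.07,0,-0.06,0,0,0.07,0,-0.1,0,0,0.07,0,-0.14,0,0,0.07,-0.02,-0.16,0,0]'

```text
clock: 6.35
eef_pos: [0.5131, -0.0692, 0.1706]
orientation: [[0.725, 0.008, -0.689], [0.689, 0.0, 0.725], [0.006, -1.0, -0.006]]
wrist_force: [0.1, -0.9, 0.1]
grip_width: 0.0699
```

Run:
```python
from h import *
st(); c=cap('wrist'); save(c,'w4.png',s=1.5); cap('side'); cap('scene')
```

```text
t 6.35 tcp [ 0.5131 -0.0692  0.1706] F [ 0.1096 -0.8987  0.0639] w 0.06992265326166956
[[ 0.7249  0.0085 -0.6888]
 [ 0.6888  0.0003  0.7249]
 [ 0.0063 -1.     -0.0057]]
q [ 0.1804  0.2546 -0.3483  0.0015 -0.9595 -0.9922]
```

View pics/w4.png

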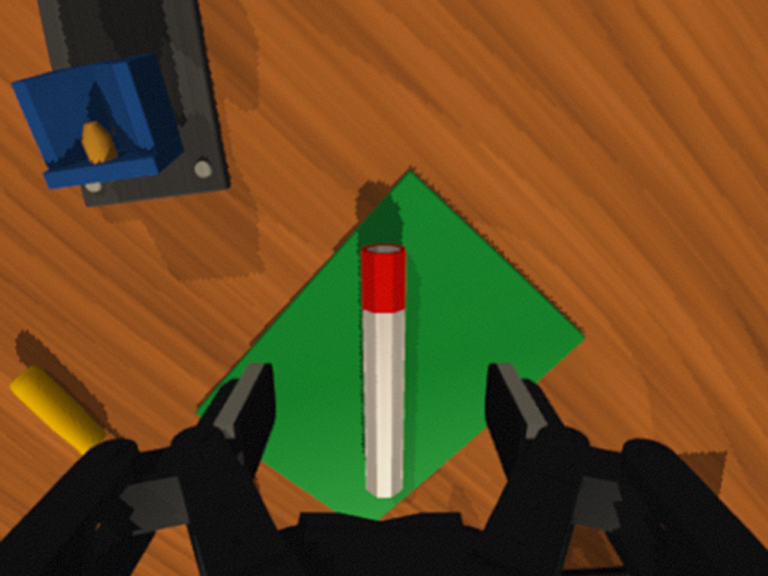

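Run:
```python
from h import *
c=load('wrist')
px=np.array([[361,254],[406,254],[362,312],[405.5,312],[364,490],[403,491]])/1.5-.17
p=atz(c,px,.0238)[:,:2]; m=(p[::2]+p[1::2])/2; d=m[0]-m[2]; print('barrel axis',m,'yaw',np.degrees(np.arctan2(d[1],d[0])),np.linalg.norm(d),'w',np.linalg.norm(p[::2]-p[1::2],axis=1))
def bed(o,yaw):
    a=np.radians(yaw); s=np.radians(15); u=np.array([-np.cos(a),-np.sin(a),0]); x=u*np.cos(s)+np.array([0,0,np.sin(s)]); z=-u*np.sin(s)+np.array([0,0,np.cos(s)]); return np.c_[x,np.cross(z,x),z]
o=np.array([.5084,-.3008,.082]); R=bed(o,49.26)
for n in('side','scene','wrist'):
    c=load(n); P=cloud(c); f=cv2.cvtColor(c['frame'],cv2.COLOR_RGB2HSV)
    w=(abs(P-o)<[.16,.16,.1]).all(-1)
    b=w&(f[...,0]>100)&(f[...,0]<125)&(f[...,1]>110)&(P[...,2]>.02)
    g=w&(f[...,0]>10)&(f[...,0]<28)&(f[...,1]>100)&(P[...,2]>.05)
    L=(P[b]-o)@R
    print(n,b.sum())
    if b.sum()>50:
        print(' x pct',np.percentile(L[:,0],[0,1,3,97,99,100]),'y',np.percentile(L[:,1],[0,1,50,99,100]),'z',np.percentile(L[:,2],[1,50,95,99]))
        for lo,hi,t in((-.12,-.08,'shoulder'),(-.09,-.04,'low'),(.04,.12,'up')):
            k=(L[:,0]>lo)&(L[:,0]<hi); 
            if k.sum()>20: print('  ',t,k.sum(),'y',np.percentile(L[k,1],[0,2,98,100]),'z',np.percentile(L[k,2],[50,90,97]),'x',np.percentile(L[k,0],[1,99]))
    G=(P[g]-o)@R
    if g.sum()>4: print(' brass',g.sum(),G.mean(0),G.min(0),G.max(0))
```

```text
barrel axis [[ 0.507  -0.0731]
 [ 0.5358 -0.0454]
 [ 0.6441  0.0579]] yaw -136.29860729852174 0.1896144138510218 w [0.029  0.0292 0.0305]
side 1481
 x pct [-0.1009 -0.0993 -0.0969  0.1108  0.1114  0.1123] y [-0.0307 -0.0292  0.0016  0.0322  0.0326] z [-0.0301 -0.0082  0.0054  0.0102]
   shoulder 178 y [-0.0303 -0.0288  0.0312  0.0318] z [0.0017 0.0096 0.0112] x [-0.1008 -0.0801]
   low 474 y [-0.0303 -0.0286  0.0315  0.0322] z [-0.01    0.0036  0.0053] x [-0.0896 -0.0478]
   up 901 y [-0.0307 -0.0283  0.032   0.0326] z [-0.0088  0.0038  0.0051] x [0.048  0.1115]
 brass 40 [-0.0691 -0.0051  0.0021] [-0.096  -0.0363 -0.0317] [0.1103 0.0049 0.0118]
scene 151
 x pct [-0.1113 -0.1098 -0.1086  0.1088  0.1122  0.1127] y [-0.0332 -0.033  -0.0082  0.0302  0.0306] z [-0.0261  0.0048  0.0145  0.0172]
   shoulder 40 y [-0.0332 -0.0327  0.0302  0.0302] z [0.0102 0.0154 0.0179] x [-0.111 -0.081]
   low 39 y [-0.0332 -0.0332  0.0302  0.0306] z [0.0043 0.0084 0.0098] x [-0.0876 -0.05  ]
   up 76 y [-0.0328 -0.0322  0.0298  0.0302] z [0.0022 0.0103 0.0118] x [0.0414 0.1126]
 brass 13 [-0.0182  0.0001 -0.0117] [-0.0942 -0.0336 -0.0482] [0.079  0.0323 0.0143]
wrist 6681
 x pct [-0.1066 -0.1052 -0.104  -0.0503 -0.0496 -0.049 ] y [-0.036  -0.0354 -0.005   0.0291  0.0308] z [-0.0284 -0.0002  0.0112  0.012 ]
   shoulder 2741 y [-0.0359 -0.0353  0.0285  0.0308] z [0.0045 0.0114 0.0119] x [-0.1057 -0.0802]
   low 4864 y [-0.036  -0.0352  0.0285  0.0308] z [-0.003   0.0053  0.0059] x [-0.0894 -0.0495]
 brass 470 [-0.0869 -0.0042  0.0054] [-0.0967 -0.0104 -0.0055] [-0.0762  0.0116  0.0098]
```

>>> send_rows --motion '[0.07,0.04,0.02,0,0,0.07,0.08,0.04,0.001,0,0.07,0.103,0.07,0.001,0,0.07,0.103,0.11,0.001,0,0.07,0.103,0.14,0.001,0]'

```text
clock: 7.0
eef_pos: [0.5828, 0.0022, 0.0222]
orientation: [[0.726, -0.005, -0.687], [0.687, -0.001, 0.726], [-0.004, -1.0, 0.003]]
wrist_force: [-0.3, 0.0, -0.3]
grip_width: 0.0698
```

>>> send_rows --motion '[0.07,0,0.012,0,0,0.07,0,0.02,0,0,0.05,0,0.02,0,0,0.0,0,0.02,0,0,0.0,0,0.02,0,0]' --squeeze 60

```text
clock: 7.5
eef_pos: [0.5853, 0.0017, 0.008]
orientation: [[0.727, 0.003, -0.687], [0.687, 0.001, 0.727], [0.003, -1.0, -0.002]]
wrist_force: [-3.9, 1.3, 23.8]
grip_width: 0.0272
```

>>> send_rows --motion '[0,0,0,0,0,0,0,0,0,0,0,0,-0.02,0,0,0,0,-0.05,0,0,0,0,-0.09,0,0]'

```text
clock: 8.0
eef_pos: [0.5824, 0.0012, 0.0956]
orientation: [[0.727, -0.005, -0.686], [0.686, -0.001, 0.727], [-0.004, -1.0, 0.003]]
wrist_force: [-0.3, 0.8, -1.0]
grip_width: 0.0262
```

>>> send_rows --motion '[0,-0.03,-0.03,-0.018,0,0,-0.065,-0.06,-0.038,0,0,-0.1,-0.075,-0.06,-0.03,0,-0.14,-0.075,-0.085,-0.07,0,-0.18,-0.075,-0.109,-0.102]'

```text
clock: 8.5
eef_pos: [0.5276, -0.2026, 0.1723]
orientation: [[0.652, 0.002, -0.759], [0.759, 0.0, 0.652], [0.002, -1.0, -0.001]]
wrist_force: [0.5, -0.1, -1.5]
grip_width: 0.0266
```

Run:
```python
from h import *
s=st(); R=np.array(s['orientation']); d=np.array([.4977,-.3132])-np.array(s['eef_pos'])[:2]; print('x',d@R[:2,0],'z',d@R[:2,2])
```

```text
t 8.5 tcp [ 0.5276 -0.2026  0.1723] F [ 0.5372 -0.0921 -1.5409] w 0.026636067932629997
[[ 0.6516  0.0022 -0.7585]
 [ 0.7585  0.0003  0.6516]
 [ 0.0017 -1.     -0.0014]]
q [-0.0803  0.3326 -0.2285 -0.0006 -1.0076 -0.629 ]
x -0.10334084568391402 z -0.049370896355118904
```

>>> send_rows --motion '[0,-0.03,0,-0.015,0,0,-0.06,0,-0.03,0,0,-0.09,0,-0.044,0,0,-0.103,0,-0.049,0,0,-0.103,0,-0.049,0]'

```text
clock: 9.0
eef_pos: [0.497, -0.3126, 0.171]
orientation: [[0.655, -0.001, -0.755], [0.755, 0.001, 0.655], [0.0, -1.0, 0.001]]
wrist_force: [-0.2, -0.3, -1.7]
grip_width: 0.0265
```

Run:
```python
from h import *
s=st(); c=cap('wrist'); d=cap('side')
a=c['frame']; b=d['frame'][220:384,180:399]; b=cv2.resize(b,(512,384)); o=np.hstack([a,b]); cv2.imwrite('pics/m5.png',cv2.resize(o,(800,300))[...,::-1])
def bed(yaw):
    a=np.radians(yaw); s=np.radians(15); u=np.array([-np.cos(a),-np.sin(a),0]); x=u*np.cos(s)+np.array([0,0,np.sin(s)]); z=-u*np.sin(s)+np.array([0,0,np.cos(s)]); return np.c_[x,np.cross(z,x),z]
o=np.array([.5084,-.3008,.082]); R=bed(49.26)
P=cloud(c); f=cv2.cvtColor(c['frame'],cv2.COLOR_RGB2HSV); w=(abs(P-o)<[.16,.16,.1]).all(-1)
L=(P-o)@R; b=w&(f[...,0]>100)&(f[...,0]<125)&(f[...,1]>110)&(abs(L[...,2]-.004)<.006)
for lo,hi in((-.11,-.04),(.05,.075),(.075,.1),(.1,.12)):
    k=L[b&(L[...,0]>lo)&(L[...,0]<hi)]
    if len(k)>20: print(lo,len(k),'y',np.percentile(k[:,1],[0,2,98,100]),'z',np.percentile(k[:,2],[50,95]))
    k=L[b]
print('xmax',np.percentile(L[b][:,0],[99,100]))
# barrel in hand: red/white points
m=((f[...,0]<6)|(f[...,0]>172))&(f[...,1]>150)&w&(P[...,2]>.13); q=P[m]; t=q[q[:,2]>np.percentile(q[:,2],60)]
print('red',len(q),q.min(0),q.max(0)); Lr=(q-o)@np.c_[[-.6527,-.7576,0],[.7576,-.6527,0],[0,0,1]]; print(Lr.min(0),Lr.max(0))
```

```text
t 9.0 tcp [ 0.497  -0.3126  0.171 ] F [-0.2144 -0.2619 -1.7154] w 0.026456618302682006
[[ 0.6554 -0.0006 -0.7553]
 [ 0.7553  0.0006  0.6554]
 [ 0.0001 -1.      0.0008]]
q [-0.286   0.3703 -0.1742 -0.0005 -1.027  -0.4285]
0.05 864 y [-0.0341 -0.0334  0.031   0.0316] z [0.0049 0.0059]
0.075 1092 y [-0.034  -0.0335  0.0312  0.032 ] z [0.005  0.0061]
0.1 572 y [-0.0338 -0.0331  0.031   0.0316] z [0.0048 0.0061]
xmax [0.1104 0.1107]Traceback (most recent call last):
  File "<stdin>", line 15, in <module>
    return _quantile_unchecked(
        a, q, axis, out, overwrite_input, method, keepdims, weights)
    return _ureduce(a,
                    func=_quantile_ureduce_func,
    ...<5 lines>...
                    overwrite_input=overwrite_input,
                    method=method)
    r = func(a, **kwargs)
    result = _quantile(arr,
                       quantiles=q,
    ...<2 lines>...
                       out=out,
                       weights=wgt)
    slices_having_nans = np.isnan(arr[-1, ...])
                                  ~~~^^^^^^^^^
IndexError: index -1 is out of bounds for axis 0 with size 0
```

View pics/m5.png

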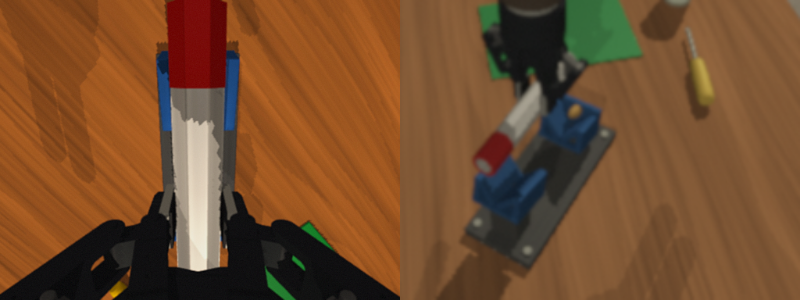

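>>> send_rows --motion '[0,0,0.02,0,0,0,0,0.04,0,0,0,0,0.055,0,0,0,0,0.062,0,0,0,0,0.065,0,0]' --squeeze 25

```text
clock: 9.6
eef_pos: [0.4983, -0.3103, 0.1058]
orientation: [[0.652, -0.001, -0.758], [0.758, 0.0, 0.652], [-0.0, -1.0, 0.001]]
wrist_force: [-0.0, 0.3, -0.8]
grip_width: 0.0264
```

Run:
```python
from h import *
s=arm.state(); t=np.array([.497,-.3126,.171]); R=np.array([[.6554,0,-.7553],[.7553,0,.6554],[0,-1,0]])
c=load('wrist'); p=atz(c,[(252,112.6)],.196)[0]; print(p,(p-t)@R)
```

```text
[ 0.451  -0.3664  0.196 ] [-0.0707 -0.025  -0.0005]
```

>>> send_rows --motion '[0,0,0.003,0,0,0,0,0.006,0,0,0,0,0.009,0,0,0,0,0.012,0,0,0,0,0.015,0,0]'

```text
clock: 10.1
eef_pos: [0.4991, -0.3115, 0.0924]
orientation: [[0.653, 0.002, -0.758], [0.758, -0.001, 0.653], [0.001, -1.0, -0.002]]
wrist_force: [2.0, 2.3, 4.9]
grip_width: 0.0267
```

>>> send_rows --motion '[0,0,0.002,0,0,0,0,0.004,0,0,0,0,0.006,0,0,0,0,0.008,0,0,0,0,0.01,0,0]'

```text
clock: 10.6
eef_pos: [0.4986, -0.3113, 0.0814]
orientation: [[0.653, 0.001, -0.758], [0.758, -0.0, 0.653], [0.001, -1.0, -0.001]]
wrist_force: [1.4, 4.6, 5.3]
grip_width: 0.0264
```

Run:
```python
from h import *
st(); c=cap('wrist'); d=cap('side')
a=c['frame']; b=d['frame'][220:384,180:399]; b=cv2.resize(b,(512,384)); o=np.hstack([a,b]); cv2.imwrite('pics/m6.png',cv2.resize(o,(800,300))[...,::-1])
P=cloud(c); f=cv2.cvtColor(c['frame'],cv2.COLOR_RGB2HSV)
o=np.array([.5084,-.3008,.082]); H=np.c_[[-.6527,-.7576,0],[.7576,-.6527,0],[0,0,1]]
L=(P-o)@H; m=(abs(L[...,1])<.005)&(L[...,2]>.02)&(L[...,2]<.09)&(L[...,0]>.0)&(L[...,0]<.14)&(f[...,0]<30)|False
q=L[m]; 
for x in np.arange(.03,.14,.01):
    k=q[abs(q[:,0]-x)<.004]
    if len(k)>5: print(round(x,3),len(k),np.median(k[:,2]))
```

```text
t 10.6 tcp [ 0.4986 -0.3113  0.0814] F [1.4168 4.6352 5.2848] w 0.026445985119891505
[[ 0.6528  0.0009 -0.7575]
 [ 0.7575 -0.0001  0.6528]
 [ 0.0005 -1.     -0.0008]]
q [-0.2828  0.4683 -0.2755 -0.0002 -0.8261 -0.4283]
0.03 14 0.027010302273430126
0.04 16 0.028679913748222728
0.05 49 0.031994203048025235
0.06 497 0.03385026312502598
0.07 600 0.03593235044826119
0.08 693 0.03815992484279809
0.09 796 0.04077414851501212
0.1 870 0.042856634454811235
0.11 971 0.04494599940445336
0.12 227 0.04626365807636108
```

>>> send_rows --motion '[0,0,0.002,0,0,0,0,0.0035,0,0,0,0,0.005,0,0,0,0,0.006,0,0,0,0,0.006,0,0]'

```text
clock: 11.2
eef_pos: [0.4984, -0.3114, 0.0772]
orientation: [[0.652, 0.001, -0.758], [0.758, -0.001, 0.652], [-0.0, -1.0, -0.001]]
wrist_force: [-1.3, 7.7, 13.9]
grip_width: 0.0264
```

```bash
cat > sl.py <<'E'
from h import *
def slope():
    st(); c=cap('wrist'); P=cloud(c); f=cv2.cvtColor(c['frame'],cv2.COLOR_RGB2HSV)
    o=np.array([.5084,-.3008,.082]); H=np.c_[[-.6527,-.7576,0],[.7576,-.6527,0],[0,0,1]]
    L=(P-o)@H; m=(abs(L[...,1])<.004)&(L[...,2]>.02)&(L[...,2]<.09)&(L[...,0]>.02)&(L[...,0]<.16)
    q=L[m]
    for x in np.arange(.03,.14,.02):
        k=q[abs(q[:,0]-x)<.004]
        if len(k)>5: print(round(x,3),len(k),np.median(k[:,2]),'seated',x*.268+.0145)
    k=q[q[:,2]>q[:,0]*.268+.008]; print('end hor x',np.percentile(k[:,0],[99,100]),'bed x',np.percentile(k[:,0],99.5)/.966+.0037)
    r=((f[...,0]<6)|(f[...,0]>172))&(f[...,1]>120)&m; k=L[r]; print('red start bed x',(np.percentile(k[:,0],[0.5,2])/.966+.0037) if len(k) else None)
if __name__=='__main__': slope()
E
python3 sl.py
```

```text
t 11.2 tcp [ 0.4984 -0.3114  0.0772] F [-1.3213  7.6879 13.929 ] w 0.026391523979050563
[[ 0.6521  0.0006 -0.7582]
 [ 0.7582 -0.0007  0.6521]
 [-0.0002 -1.     -0.0009]]
q [-0.2827  0.4733 -0.2801  0.0008 -0.8166 -0.4281]
0.03 368 0.024533174875410062 seated 0.02254
0.05 376 0.029397387233671947 seated 0.0279
0.07 510 0.03465189510356767 seated 0.033260000000000005
0.09 677 0.04028028935502968 seated 0.03862
0.11 929 0.04535826632764152 seated 0.043980000000000005
end hor x [0.116  0.1168] bed x 0.12410444793164693
red start bed x [0.088  0.0887]
```

>>> send_rows --motion '[0,0,-0.001,0.001,0,0,0.0058,0.0005,0.001,0,0,0.0116,0.002,0.001,0,0,0.0174,0.0035,0.001,0,0,0.0232,0.005,0.001,0]' --squeeze 50

```text
clock: 11.75
eef_pos: [0.5111, -0.2952, 0.071]
orientation: [[0.653, -0.003, -0.758], [0.758, -0.002, 0.653], [-0.004, -1.0, 0.001]]
wrist_force: [-2.9, -4.1, 7.8]
grip_width: 0.0265
```

```bash
python3 sl.py
```

```text
t 11.75 tcp [ 0.5111 -0.2952  0.071 ] F [-2.9036 -4.0556  7.7756] w 0.026494314138345913
[[ 0.6525 -0.0028 -0.7578]
 [ 0.7578 -0.0025  0.6525]
 [-0.0037 -1.      0.0005]]
q [-0.2479  0.4857 -0.2789  0.0043 -0.8083 -0.466 ]
0.03 371 0.023625839825613018 seated 0.02254
0.05 502 0.02898673526027932 seated 0.0279
0.07 701 0.03483690181389287 seated 0.033260000000000005
0.09 949 0.04020784244286313 seated 0.03862
end hor x [0.0952 0.0959] bed x 0.10252301580035621
red start bed x [0.0665 0.0672]
```

>>> send_rows --motion '[0,0.003,0.0008,0,0,0,0.006,0.0016,0,0,0,0.009,0.0024,0,0,0,0.012,0.0032,0,0,0,0.0135,0.0036,0,0]'

```text
clock: 12.3
eef_pos: [0.5193, -0.2856, 0.0676]
orientation: [[0.652, -0.005, -0.758], [0.758, -0.003, 0.652], [-0.005, -1.0, 0.001]]
wrist_force: [-6.4, -9.5, 10.7]
grip_width: 0.0264
```

```bash
python3 sl.py
```

```text
t 12.3 tcp [ 0.5193 -0.2856  0.0676] F [-6.4218 -9.4762 10.7126] w 0.026433939920610203
[[ 0.6521 -0.0045 -0.7581]
 [ 0.7581 -0.0034  0.6521]
 [-0.0055 -1.      0.0012]]
q [-0.2277  0.4937 -0.2755  0.0059 -0.8053 -0.4868]
0.03 464 0.023568740383612244 seated 0.02254
0.05 625 0.029374761854511683 seated 0.0279
0.07 844 0.03486863198315643 seated 0.033260000000000005
end hor x [0.0827 0.0834] bed x 0.08956498554699259
red start bed x [0.0535 0.0542]
```

>>> send_rows --motion '[0,0.001,0.0003,0,0,0,0.002,0.0006,0,0,0,0.003,0.0008,0,0,0,0.004,0.001,0,0,0,0.004,0.001,0,0]'

```text
clock: 12.85
eef_pos: [0.5193, -0.2855, 0.0676]
orientation: [[0.653, -0.009, -0.758], [0.758, -0.006, 0.653], [-0.01, -1.0, 0.003]]
wrist_force: [-11.6, -16.7, 14.4]
grip_width: 0.0264
```

```bash
python3 sl.py
python3 - <<'E'
from h import *
c=load('wrist'); d=cap('side')
a=c['frame']; b=d['frame'][265:361,200:328]; b=cv2.resize(b,(512,384)); o=np.hstack([a,b]); cv2.imwrite('pics/m7.png',cv2.resize(o,(800,300))[...,::-1])
E
```

```text
t 12.85 tcp [ 0.5193 -0.2855  0.0676] F [-11.6202 -16.7493  14.4272] w 0.02642957562930804
[[ 0.6525 -0.0089 -0.7577]
 [ 0.7577 -0.0059  0.6526]
 [-0.0103 -0.9999  0.0028]]
q [-0.2257  0.4948 -0.2755  0.0107 -0.8078 -0.4928]
0.03 464 0.023535769628049985 seated 0.02254
0.05 615 0.02946822980953237 seated 0.0279
0.07 848 0.034892891990098526 seated 0.033260000000000005
end hor x [0.0825 0.0833] bed x 0.08937848527589627
red start bed x [0.0534 0.0542]
```

View pics/m7.png

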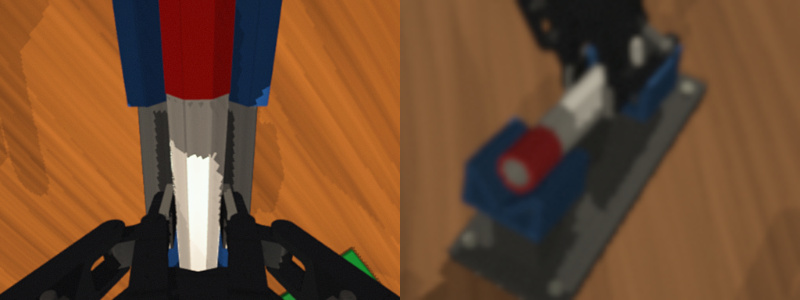

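>>> send_rows --motion '[0,-0.003,-0.001,0,0,0,-0.003,-0.001,0,0,0.06,-0.003,-0.001,0,0,0.06,-0.003,-0.001,0,0,0.06,-0.003,-0.001,0,0]'

```text
clock: 13.45
eef_pos: [0.5213, -0.2821, 0.0658]
orientation: [[0.653, -0.002, -0.757], [0.757, 0.001, 0.653], [-0.001, -1.0, 0.002]]
wrist_force: [0.0, 1.0, -0.2]
grip_width: 0.0598
```

>>> send_rows --motion '[0.06,0,-0.01,0,0,0.06,0,-0.03,0,0,0.06,0,-0.06,0,0,0.06,0,-0.09,0,0,0.06,-0.02,-0.13,0,0]'

```text
clock: 13.95
eef_pos: [0.5092, -0.2959, 0.1971]
orientation: [[0.651, -0.002, -0.759], [0.759, 0.001, 0.651], [-0.001, -1.0, 0.002]]
wrist_force: [1.4, -0.2, -0.3]
grip_width: 0.0597
```

>>> send_rows --motion '[0.06,-0.04,-0.02,0,0,0.06,-0.08,-0.03,0,0,0.06,-0.08,-0.03,0,0,0.06,-0.08,-0.03,0,0,0.06,-0.08,-0.03,0,0]'

```text
clock: 14.45
eef_pos: [0.4569, -0.3573, 0.2265]
orientation: [[0.652, -0.0, -0.758], [0.758, 0.0, 0.652], [0.0, -1.0, 0.001]]
wrist_force: [0.6, 0.2, -0.1]
grip_width: 0.0601
```

```bash
python3 sl.py
python3 - <<'E'
from h import *
c=load('wrist'); d=cap('side')
a=c['frame']; b=d['frame'][200:384,160:405]; b=cv2.resize(b,(512,384)); o=np.hstack([a,b]); cv2.imwrite('pics/m8.png',cv2.resize(o,(800,300))[...,::-1])
E
```

```text
t 14.45 tcp [ 0.4569 -0.3573  0.2265] F [ 0.5507  0.2454 -0.0601] w 0.06010513507506275
[[ 0.6525 -0.0004 -0.7578]
 [ 0.7578  0.0005  0.6525]
 [ 0.0001 -1.      0.0007]]
q [-0.3847  0.3122 -0.113  -0.0003 -1.1462 -0.326 ]
0.03 60 0.02340492132416659 seated 0.02254
0.05 67 0.02934960401762389 seated 0.0279
0.07 73 0.034436021202376446 seated 0.033260000000000005
0.09 33 0.03793146836061208 seated 0.03862
end hor x [0.0878 0.088 ] bed x 0.09466914290095944
red start bed x [0.0549 0.0553]
```

View pics/m8.png

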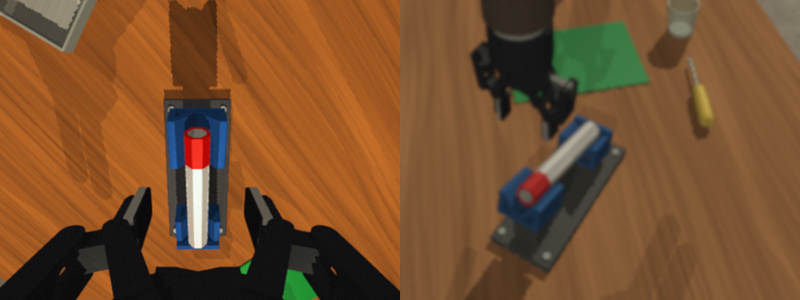

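Run:
```python
from h import *
c=load('wrist'); P=cloud(c); a=np.radians(49.26); s=np.radians(15); u=np.array([-np.cos(a),-np.sin(a),0]); x=u*np.cos(s)+[0,0,np.sin(s)]; z=-u*np.sin(s)+[0,0,np.cos(s)]
L=(P-[.5084,-.3008,.082])@np.c_[x,np.cross(z,x),z]
f=c['frame']; vv,uu=np.where((abs(L[...,1]+.001)<.0012)&(abs(L[...,0]+.093)<.018)&(abs(L[...,2])<.04))
o=np.argsort(vv)
for i in o[::2]: print(vv[i],uu[i],L[vv[i],uu[i]],f[vv[i],uu[i]])
```

```text
306 251 [-0.0755  0.0002  0.0147] [245 241 227]
307 251 [-0.076   0.0002  0.0157] [245 240 227]
307 253 [-0.0771 -0.0021  0.0149] [244 240 228]
308 252 [-0.0783 -0.001   0.0153] [245 240 228]
309 251 [-0.0803  0.0002  0.0152] [245 240 227]
309 253 [-0.0793 -0.0021  0.0159] [244 240 227]
310 253 [-0.082  -0.0021  0.0153] [245 240 228]
311 252 [-0.0824 -0.001   0.0164] [244 239 225]
312 252 [-0.0848 -0.001   0.0161] [244 239 225]
313 252 [-0.0889 -0.001   0.0145] [244 239 225]
314 252 [-0.0915 -0.0009  0.014 ] [245 239 225]
315 252 [-0.0905 -0.001   0.0161] [247 241 227]
316 252 [-0.0943 -0.0009  0.0148] [248 241 223]
317 252 [-0.1025 -0.0009  0.0104] [207 203 196]
318 252 [-0.1024 -0.0009  0.0119] [104 117 146]
```

```bash
python3 -c "
from cell import arm
print(arm.job_done(), arm.state()['clock'])"
```

```text
the job is handed in; nothing more can be done
the job is handed in; nothing more can be done
```

I drew the barrel out from under the riser, laid it on the green mat and let go. I then picked it up again, laid it in the V-blocks with the red end uphill, and pushed it down over the spigot until it stopped against the shoulder. I let go, backed the arm off and handed the job in after about 14.5 s of robot time.

**Last checks, all after letting go:**
- **Red end:** it measured at bed x ≈ 0.095 m, where 0.095 is fully home. The red/plain boundary measured 0.055 m, also as it should be.
- **Plain end:** I saw no gap between it and the blue shoulder. During the push the barrel stopped moving while the force along the slope rose from about 11 N to about 20 N.
- **Slope:** while it was still held after lowering, the barrel lay at about 14.6°, against the bed's 15°. Its height was 1–1.5 mm above the nominal value, within the camera calibration.
- **Robot:** it was clear of everything, with about 0.6 N at the wrist.

**Disagreements and things not fully checked:**
- The side and wrist cameras differed by about 2 mm on the bed's sideways position. I split the difference, and the V-blocks centred the barrel.
- The wrist force reached about 24 N for a moment while the fingers closed on the barrel at the mat. The likely cause is the fingertips swinging forward onto the mat.
- I did not measure the jar, screwdriver or tin again at the end. The jar and screwdriver looked unmoved in the last side picture, and the arm never went near any of the three after the barrel left the riser.

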